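# Couple the nursery toy train and draw it up to the buffer stop

## Task

Couple the yellow toy wagon to the locomotive: bring the eye of its drawbar between the two ears of the locomotive's yoke, then take the yellow coupling pin from its stand and drop it through both ears and the eye until its collar rests on the upper ear. Then draw the coupled train forward by the locomotive, on its wheels, until the locomotive's nose is right up at the red buffer stop (touching it or within a finger's breadth), and let go. Leave the other things on the dresser alone.

Things in the scene. Friction and masses are not known exactly. Their poses are not given: they have to be found in the camera images.
- loco: Wooden locomotive on 4 stiff-turning wheels (about 1.6 N rolls it), 0.47 kg, 66 mm wide. Origin: on the dresser top under its middle; x forward (nose, heading for the buffer stop), z up. Grip its teal cab: 45 mm long, 44 wide, centre 38 mm behind the origin, 40 to 95 mm high plus a red roof to 99 mm, 1 mm wider each side. Red boiler ahead of it to 77 mm, chimney to 96 mm high.
- yoke (a point): Centre of the gap between the ears of the red yoke, on their hole axis: 90 mm behind the loco origin, 34 mm high, axes as loco. Ears: level plates 6 mm thick, 46 wide, 30 long, at 21-27 and 41-47 mm height, each with an upright 13 mm hole. The gap is open to the rear; flared cheeks narrow it from 38 to 30 mm and a wall 15 mm ahead of the hole axis stops the eye 1 mm past centre.
- yoke_top (a point): Centre of the upper ear's hole at the ear's top face, 13 mm above point yoke (47 mm above the dresser). Axes as the loco.
- loco_nose (a point): Foremost point of the locomotive, midway between its two cream buffers: 80 mm ahead of the loco origin, 30 mm high. Axes as the loco.
- wagon: Wooden goods wagon on 4 stiff-turning wheels (about 1 N rolls it), about 0.33 kg, 66 mm wide. Origin: on the dresser top under its middle; x points to its drawbar eye (front), z up. Grip its yellow box body, 80 mm long, 42 wide, centred over the origin, 40 to 82 mm high, dark roof to 85 mm, 0.5 mm wider each side. Beech chassis 110 x 44 mm, 20 to 40 mm high.
- wagon_eye (a point): Centre of the eye at the end of the wagon's teal drawbar: 100 mm ahead of the wagon origin, 34 mm high (eye plate 30 to 38 mm high, 26 mm wide, its front edge 14 mm ahead of this point), with an upright 14 mm hole. The bar behind it is 14 mm wide.
- pin: Loose coupling pin, upright in its stand. Origin: on its axis at the collar's underside; z to the knob. Yellow collar 24 mm wide, 3 thick; above it a round yellow knob 18 mm wide up to 35 mm above the origin. Below, a beech shank 9 mm in diameter down to 35 mm below the origin, its last 7 mm tapered. 30 g. Home in the yoke, the collar rests on the upper ear and the tip is below the lower ear.
- pin_stand: Fixed beech block 50 x 50 mm, 42 mm high, with a teal 64 mm foot 6 mm thick and an upright 13 mm hole in the middle, 38 mm deep; the pin's collar rests on top of it. Origin: centre of its underside.
- buffer_stop: Fixed toy buffer stop with a red beam 74 mm wide, 20 to 44 mm high. Origin: on the dresser top midway along the beam's face that looks at the locomotive; its x axis points away from the locomotive, the way it is headed. It starts 60 to 110 mm ahead of the loco's nose.
- owl: Bystander: white ceramic owl, 106 mm high, 60 mm wide. Origin: centre of its underside.
- aspirator: Bystander: blue nasal aspirator bulb standing on its base, nozzle up, 86 mm high, 54 mm wide. Origin: centre of its underside.
- cream_jar: Bystander: jar of cream 45 mm high, 52 mm wide. Origin: centre of its underside.
- baby_bottle: Bystander: baby bottle 150 mm high, 58 mm wide. Origin: centre of its underside.
- soother: Bystander: small soother, green shield 38 mm wide, 18 mm high in all. Origin: centre of its underside.

How it is judged:
By the outcome, as a careful person would: the job done as asked, in the order asked, and still so for the second after the job is handed in, with the robot touching nothing.
It also fails if it takes over 67 s, if anything falls off the work surface, if the arm or the gripper's body presses on something with over 40 N, if the wrist force passes 120 N, or if a joint passes its speed limit or range.

## Robot

A 6-joint arm with a two-finger parallel gripper is mounted at the origin on the work surface. World frame = base frame: x ahead of the robot, y to its left, z up, the work surface at z = 0. Lengths are in m, angles in degrees, forces in N, time in s.
With the tool pointing down it reaches from about 0.25 to 0.725 m from the base axis. Payload 4 kg.
Tool frame: the origin (TCP) lies between the finger pads; the fingertips stand 25 mm ahead of it and the grasp point (between the pads) lies 6 mm ahead of it (bot.tips_ahead is the distance from the TCP to the fingertips, in m); z points along the fingers, y is the line along which they close (so a half turn about z gives the same grasp; the last joint's range is limited). The gripper opens to 85 mm and grips with 20 to 120 N. Pads are 22 mm wide; open, the fingers measure 114 mm over their backs; the gripper's body (76 mm by 85 mm) begins 54 mm behind the grasp point. The pads swing forward as they close: fully open they stand 13 mm farther back than shut.
Start: joints at [-67.437, 13.785, 0.286, 76.501, 0, 90], TCP at [0.192, -0.462, 0.256] pointing down, gripper open.
Joint ranges: [-155.79, 155.79], [-60.16, 107.12], [-62.33, 73.08], [-114, 123.19], [-81.49, 82.49], [-180, 180]. Speed limits (degrees/s): [159.86, 159.86, 180, 180, 180, 180].

## Interface

Orientations are given as [roll, pitch, yaw] about the fixed x, y, z axes, in that order (R = Rz(yaw) Ry(pitch) Rx(roll)).
In Python, from cell import status, optics, workorder, bot gives the robot as it stands.
- The arm moves only by the shell command python3 -m inch 'ROWS' [FORCE]. ROWS is JSON, a list of rows, each an object with "twist": the turn, a rotation vector about the tool's x, y, z in rad, a list of three; "linear": the shift along the tool's x, y, z in m, a list of three; "claw": the gripper's target within -1 to 1 (fully open at 1, half-way at 0, shut at -1). A call has 1 to 10 rows; each row is the pose to reach, as a shift and turn from the pose commanded when the call began, along the tool's axes at that moment; what a row does not reach only later rows make up. A row lasts 1/8 s, in which the tool goes at most 62.5 mm and 10.7 degrees, less where a joint would pass 70% of its speed; a pose out of reach is approached as far as the arm can. A call with a gripper value outside its range is refused whole. The fingers move at their own pace and stop on an object; FORCE is the grip in N (left out, the last holds). Time passes only in rows, so rows that repeat a pose let the fingers close. It gives the time, the measured TCP pose, the force, the opening and the grip force at its end, in the units of the state.
- status.get_obs(): the state, without advancing time (a new reading comes with each control period).
- optics.get_image(name): name is "scene" or "top"; returns the picture (420x560x3 uint8, red, green, blue); there is no depth.
- optics.camera_model(name): a dict with "intrinsics" (3x3 intrinsics, pixels), "k1" (the pictures are not rectified: a ray, as slopes to the right and down, at radius r is drawn at 1 + k1 r^2 times it, then the intrinsics apply), "position" and "attitude" of the camera in the world. Camera axes: x right, y down, z forward; pixel columns grow to the right and rows downward; lengths in m; the calibration is good to about 2 mm. A picture is of the moment at which its call begins. camera_model takes no time and is no camera call.
- workorder.hand_in(): hands the job in; it is judged then, once.
The state is a dict: "clock": time; "qpos": joint angles; "dq": joint speeds; "joint_efforts": joint torques, N m; "tcp_pos": TCP position; "tool_rot": TCP orientation; "force": force on the tool from outside, world axes, zero at the start; "ft_torque": the same for the moment, N m; "grip_width": opening from 0.0 (shut) to 1.0 (fully open); "grip_force": force on a finger pad.
Only numpy, scipy, OpenCV 4.12 (cv2) and the standard library are available. Lean on these libraries where they do the work, as an engineer would, in place of code of your own. Each camera call takes 0.05 s, during which the arm holds its last target. There are 200 camera calls.

## Working session

There is one attempt and no reset: what is moved stays moved. The work goes in short steps, Python scripts to look and compute and a shell command to move; the robot and the scene stay as the last step left them, time stands still between calls to the robot, and variables do not carry over. Pictures are saved under pics/ and viewed, at most 10 in all, crops included, and the job is handed in when it is done.

```bash
mkdir -p pics; ls
python3 - <<'E'
from cell import status, optics, workorder, bot
import cv2
for n in("scene","top"):
    cv2.imwrite(f"pics/{n}0.png",optics.get_image(n)[:,:,::-1]); print(optics.camera_model(n))
print(status.get_obs(), bot.tips_ahead)
E
```

```text
pics
{'intrinsics': array([[396.62161227,   0.        , 278.62679105],
       [  0.        , 396.62161227, 208.24498391],
       [  0.        ,   0.        ,   1.        ]]), 'k1': -0.022249707292824442, 'position': array([1.1056926 , 0.37978401, 0.61927897]), 'attitude': array([-131.78132703,   -1.11033423,  126.81544667])}
{'intrinsics': array([[507.26528555,   0.        , 280.64511721],
       [  0.        , 507.26528555, 207.60235438],
       [  0.        ,   0.        ,   1.        ]]), 'k1': -0.09827567679079126, 'position': array([0.4629718 , 0.03101152, 1.26521727]), 'attitude': array([-173.79673665,   -0.61995083,  -88.68575886])}
{'clock': 0.1, 'qpos': array([-6.74349758e+01,  1.38281674e+01,  2.24609465e-01,  7.65034560e+01,
       -4.40044819e-04,  8.99996377e+01]), 'dq': array([-0.02470321, -0.02569438,  0.19141054,  0.0118791 , -0.02818657,
        0.00595251]), 'joint_efforts': array([-3.44622549e-04, -3.73137581e+01,  2.53010219e+01,  1.08775546e-02,
       -7.48656748e-05, -2.64129007e-06]), 'tcp_pos': array([ 0.19167037, -0.46125749,  0.25552062]), 'tool_rot': array([-1.79892986e+02,  4.39367282e-04,  2.25653873e+01]), 'force': array([ 0.12942449, -0.41866796, -0.29586987]), 'ft_torque': array([-0.01271605, -0.07538609,  0.03026802]), 'grip_force': 0.0, 'grip_width': 1.0003725139490867} 0.025
```

View pics/top0.png

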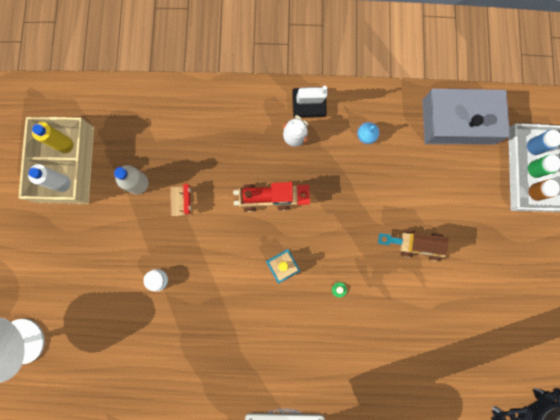

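View pics/scene0.png

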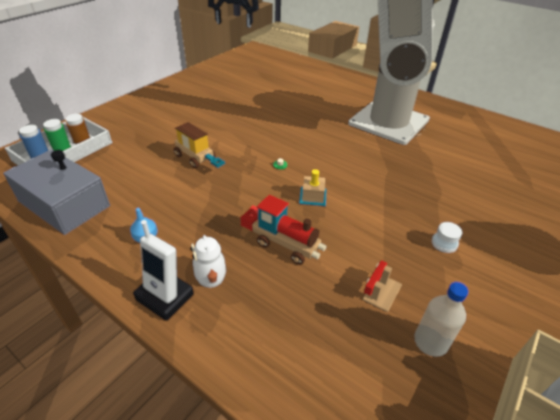

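The top view shows the loco at (265,195) heading image-left, the stop beam at (187,200), the pin at (283,267), and the wagon at (425,244) with its eye at (384,240). I'll enlarge these.

```bash
cat > h.py <<'E'
import numpy as np, cv2
from scipy.spatial.transform import Rotation as R
from cell import status, optics
def cam(n):
    m=optics.camera_model(n); return m["intrinsics"],m["k1"],np.array(m["position"]),R.from_euler('xyz',m["attitude"],degrees=True).as_matrix()
def w(n,u,v,z):
    "pixel at known height -> world"
    K,k,p,A=cam(n)
    d=cv2.undistortPoints(np.array([[[u,v]]],float),K,np.array([k,0,0,0.]))[0,0]
    r=A@np.array([d[0],d[1],1]); return p+r*(z-p[2])/r[2]
def px(n,P):
    K,k,p,A=cam(n); M=A.T
    return cv2.projectPoints(np.array(P,float).reshape(-1,3),cv2.Rodrigues(M)[0],-M@p,K,np.array([k,0,0,0.]))[0][:,0]
def crop(n,x0,x1,y0,y1,s,name,img=None):
    im=optics.get_image(n)[:,:,::-1] if img is None else img
    c=cv2.resize(im[y0:y1,x0:x1],None,fx=s,fy=s,interpolation=cv2.INTER_CUBIC)
    for x in range((x0+9)//10*10,x1,10): cv2.line(c,(int((x-x0+.5)*s),0),(int((x-x0+.5)*s),6 if x%50 else 20),(255,255,255),1)
    for y in range((y0+9)//10*10,y1,10): cv2.line(c,(0,int((y-y0+.5)*s)),(6 if y%50 else 20,int((y-y0+.5)*s)),(255,255,255),1)
    cv2.imwrite(f"pics/{name}.png",c)
E
python3 - <<'E'
from h import *
im=cv2.imread("pics/top0.png")
a=cv2.resize(im[175:285,165:320],None,fx=5,fy=5,interpolation=cv2.INTER_CUBIC)
crop("top",165,320,175,285,5,"c1",im)
crop("top",370,460,220,270,8,"c2",im)
E
```

```text
(no output)
```

View pics/c1.png

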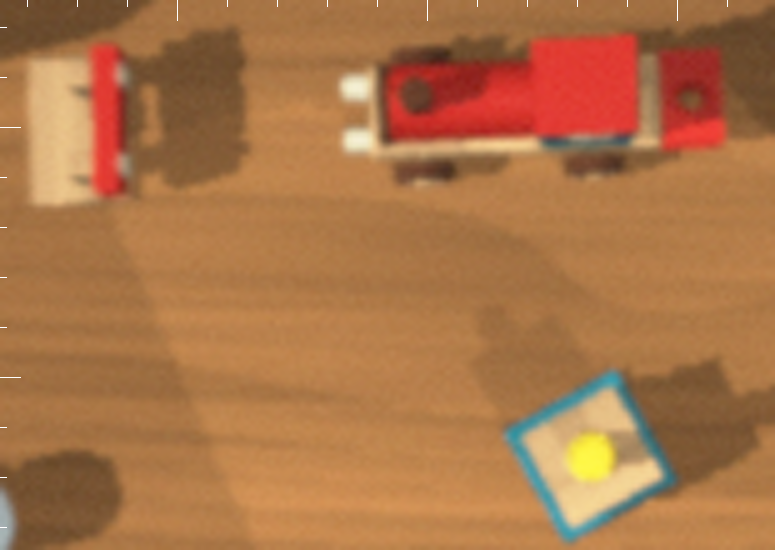

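View pics/c2.png

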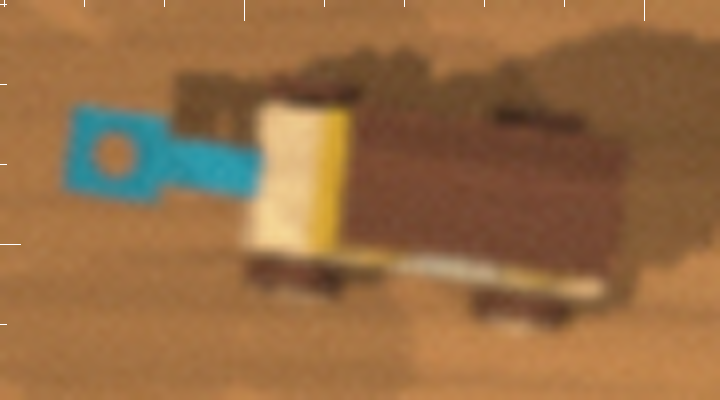

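```bash
cat > m1.py <<'E'
from h import *
np.set_printoptions(precision=4,suppress=True)
A=lambda c,z: w("top",165+c[0]/5-.5,175+c[1]/5-.5,z)
B=lambda c,z: w("top",370+c[0]/8-.5,220+c[1]/8-.5,z)
roof=np.array([A(c,.099) for c in [(531,38),(635,35),(638,133),(533,136)]])
print("roof ctr",roof.mean(0),"sides",[np.linalg.norm(roof[i]-roof[i-1]) for i in range(4)])
ch=A((416,96),.096);yk=A((691,99),.047);bf=(A((355,87),.04)+A((357,141),.04))/2
print("chim",ch,"yoke",yk,"buf",bf)
d=ch-yk;print("loco yaw",np.degrees(np.arctan2(d[1],d[0])), "roof yaw",np.degrees(np.arctan2(*( (roof[0]-roof[1]+roof[3]-roof[2])[1::-1]))),"y-roof",np.linalg.norm((roof.mean(0)-yk)[:2]))
st=np.array([A(c,.044) for c in [(120,46),(125,193)]]);print("stop",st,st.mean(0),np.linalg.norm(st[0]-st[1]))
print("pin",A((591,457),.068)); f=np.array([A(c,.006) for c in [(506,436),(613,372),(677,482),(570,541)]]);print("stand",f.mean(0),[np.linalg.norm(f[i]-f[i-1]) for i in range(4)],np.degrees(np.arctan2(*(f[1]-f[0])[1::-1])))
e=B((115,154),.038); ro=np.array([B(c,.085) for c in [(350,107),(630,148),(608,278),(340,248)]])
print("eye",e,"wroof",ro.mean(0),[np.linalg.norm(ro[i]-ro[i-1]) for i in range(4)])
d=(e-ro.mean(0));print("dist",np.linalg.norm(d[:2]),"yaw",np.degrees(np.arctan2(d[1],d[0])),"roof yaw",np.degrees(np.arctan2(*((ro[0]-ro[1]+ro[3]-ro[2])[1::-1]))))
ey=np.array([B(c,.038) for c in [(75,105),(170,120),(158,200),(66,190)]]);print([np.linalg.norm(ey[i]-ey[i-1]) for i in range(4)])
for n,u,v,z in [("owl",295,132,.06),("asp",369,132,.04),("jar",155,281,.045),("soother",340,290,.01)]: print(n,w("top",u,v,z))
E
python3 m1.py
```

```text
roof ctr [0.6274 0.0205 0.099 ] sides [np.float64(0.04592140311674802), np.float64(0.04841316999183552), np.float64(0.0459610126586015), np.float64(0.04866139289192469)]
chim [0.621  0.0986 0.096 ] yoke [ 0.6294 -0.0318  0.047 ] buf [0.619  0.1308 0.04  ]
loco yaw 93.68453393553719 roof yaw 93.06191489811921 y-roof 0.05240087274220319
stop [[0.6492 0.2468 0.044 ]
 [0.5773 0.2412 0.044 ]] [0.6132 0.244  0.044 ] 0.07210977359251203
pin [0.4558 0.0131 0.068 ]
stand [0.4551 0.0119 0.006 ] [np.float64(0.060488627040153176), np.float64(0.061635813646237374), np.float64(0.06275428949518588), np.float64(0.06021433555642539)] -57.840554717382
eye [ 0.5265 -0.2321  0.038 ] wroof [ 0.5141 -0.3314  0.085 ] [np.float64(0.04152802575328419), np.float64(0.08475106964156626), np.float64(0.03900419606188145), np.float64(0.08056348629892775)]
dist 0.100056981916736 yaw 82.92823517416366 roof yaw 83.84398655874462
[np.float64(0.02604872310060163), np.float64(0.029513987337018672), np.float64(0.0246971098751271), np.float64(0.028365978026916257)]
owl [ 0.7803 -0.0097  0.06  ]
asp [ 0.7909 -0.1946  0.04  ]
jar [0.4118 0.3177 0.045 ]
soother [ 0.3995 -0.13    0.01  ]
```

```bash
cat > p.py <<'E'
# python3 p.py CX CY CZ CYAW  TX TY TZ TYAW : shift/twist from commanded pose to target, tool down
import sys,numpy as np
c=[float(v) for v in sys.argv[1:5]];t=[float(v) for v in sys.argv[5:9]]
a=np.radians(c[3]);X=np.array([np.cos(a),np.sin(a)]);Y=np.array([np.sin(a),-np.cos(a)]);d=np.array(t[:2])-c[:2]
l=np.round([d@X,d@Y,c[2]-t[2]],4);print("linear",l.tolist(),"twist z",round(-np.radians(t[3]-c[3]),4))
E
python3 p.py 0.192 -0.462 .256 22.563 .514 -.331 .17 83.3
```

```text
linear [0.3476, 0.0026, 0.086] twist z -1.0601
```

```bash
P='{"twist":[0,0,-1.06],"linear":[0.3476,0.0026,0.086],"claw":1}'; python3 -m inch '[{"twist":[0,0,-1.06],"linear":[0.3476,0.0026,0.086],"claw":1},{"twist":[0,0,-1.06],"linear":[0.3476,0.0026,0.086],"claw":1},{"twist":[0,0,-1.06],"linear":[0.3476,0.0026,0.086],"claw":1},{"twist":[0,0,-1.06],"linear":[0.3476,0.0026,0.086],"claw":1},{"twist":[0,0,-1.06],"linear":[0.3476,0.0026,0.086],"claw":1},{"twist":[0,0,-1.06],"linear":[0.3476,0.0026,0.086],"claw":1},{"twist":[0,0,-1.06],"linear":[0.3476,0.0026,0.086],"claw":1},{"twist":[0,0,-1.06],"linear":[0.3476,0.0026,0.086],"claw":1}]' 30
```

```text
clock: 1.1
tcp_pos: [0.5132, -0.3306, 0.1697]
tool_rot: [-179.9, -0.0, 83.3]
force: [0.1, -0.4, 0.7]
grip_width: 1.0
grip_force: 0.0
```

```bash
python3 -m inch '[{"twist":[0,0,0],"linear":[0,0,0.05],"claw":1},{"twist":[0,0,0],"linear":[0,0,0.08],"claw":1},{"twist":[0,0,0],"linear":[0,0,0.102],"claw":1},{"twist":[0,0,0],"linear":[0,0,0.102],"claw":0},{"twist":[0,0,0],"linear":[0,0,0.102],"claw":-0.5},{"twist":[0,0,0],"linear":[0,0,0.102],"claw":-1},{"twist":[0,0,0],"linear":[0,0,0.102],"claw":-1},{"twist":[0,0,0],"linear":[0,0,0.102],"claw":-1},{"twist":[0,0,0],"linear":[0,0,0.102],"claw":-1}]' 30
```

```text
clock: 2.22
tcp_pos: [0.5149, -0.3317, 0.0703]
tool_rot: [179.8, 0.1, 83.3]
force: [0.1, -0.4, 7.1]
grip_width: 0.491
grip_force: 38.1
```

Run:
```python
from h import *
crop("top",330,480,190,290,5,"c3")
```

```text
(no output)
```

View pics/c3.png

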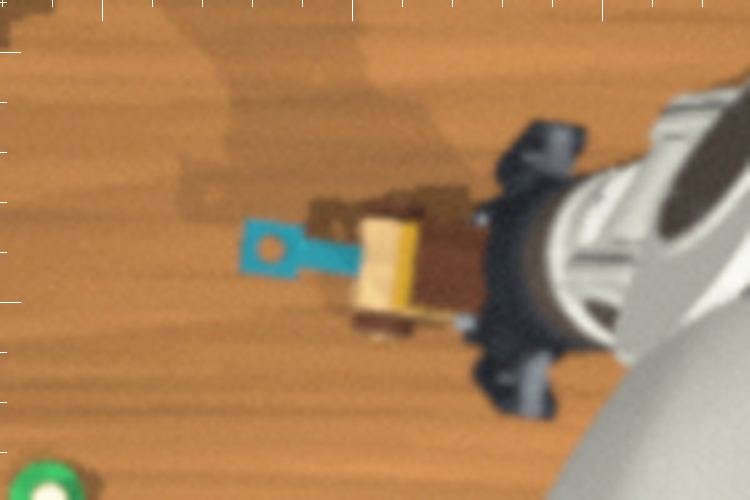

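Eye now at about (383.5,239.5); the wagon is gripped across its box with a clear view of the drawbar.

```bash
python3 - <<'E'
from h import *
e=w("top",383.5,239.5,.038)[:2]; t=np.array([.5149,-.3317]); print("eye",e, "rel yaw",np.degrees(np.arctan2(*(e-t)[::-1])),np.linalg.norm(e-t))
yk=np.array([.6300,-.0316]);a=np.radians(93.5);u=np.array([np.cos(a),np.sin(a)])
Rr=R.from_euler('z',93.5-83.3,degrees=True).as_matrix()[:2,:2]
for b in(.05,0): print(b,yk-b*u-Rr@(e-t))
E
python3 p.py .5149 -.3317 .068 83.3 0.6385 -0.1815 .068 93.5
```

```text
eye [ 0.52462047 -0.23121268] rel yaw 84.47477899064457 0.10095637302393264
0.05 [ 0.64128035 -0.18212727]
0 [ 0.63822792 -0.13222053]
linear [0.1636, 0.1052, 0.0] twist z -0.178
```

```bash
python3 p.py .514 -.331 .068 83.3 0.640 -0.185 .068 93.5
```

```text
linear [0.1597, 0.1081, 0.0] twist z -0.178
```

```bash
python3 -m inch '[{"twist":[0,0,0],"linear":[0,0,-0.02],"claw":-1},{"twist":[0,0,-0.03],"linear":[0.03,0.02,-0.02],"claw":-1},{"twist":[0,0,-0.09],"linear":[0.07,0.05,-0.02],"claw":-1},{"twist":[0,0,-0.14],"linear":[0.12,0.08,-0.02],"claw":-1},{"twist":[0,0,-0.178],"linear":[0.16,0.108,-0.02],"claw":-1},{"twist":[0,0,-0.178],"linear":[0.16,0.108,-0.02],"claw":-1},{"twist":[0,0,-0.178],"linear":[0.16,0.108,-0.008],"claw":-1},{"twist":[0,0,-0.178],"linear":[0.16,0.108,-0.004],"claw":-1},{"twist":[0,0,-0.178],"linear":[0.16,0.108,-0.002],"claw":-1},{"twist":[0,0,-0.178],"linear":[0.16,0.108,-0.002],"claw":-1}]' 40
python3 - <<'E'
from h import *
crop("top",280,380,170,240,8,"c4")
E
```

```text
clock: 3.52
tcp_pos: [0.6393, -0.1855, 0.0705]
tool_rot: [180.0, 0.0, 93.4]
force: [-0.6, 0.7, -1.6]
grip_width: 0.49
grip_force: 42.0
```

View pics/c4.png

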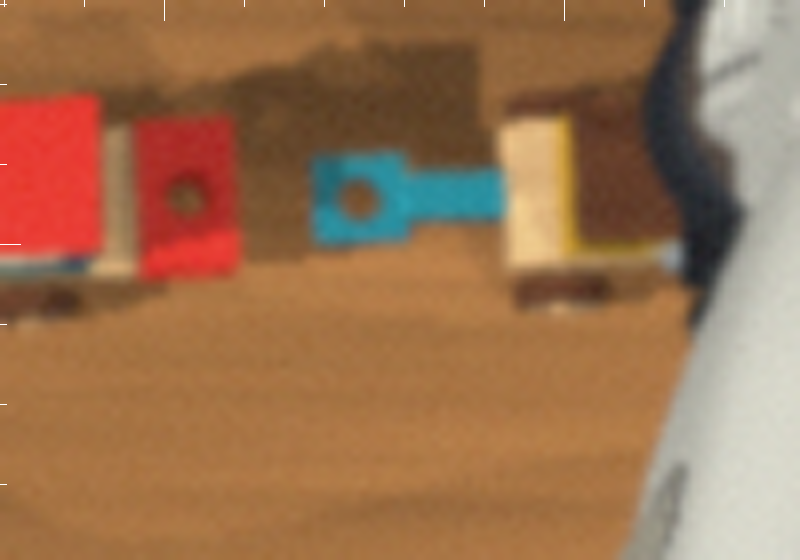

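Yoke hole at crop (187,196), eye at (360,199), both clear and nearly in line.

Run:
```python
from h import *
f=lambda c,z:w("top",280+c[0]/8-.5,170+c[1]/8-.5,z)[:2]
y=f((187,196),.047);e=f((360,199),.038);a=np.radians(93.5);u=np.array([np.cos(a),np.sin(a)]);n=np.array([-u[1],u[0]])
print(y,e,"fwd",(y-e)@u,"left",(y-e)@n)
```

```text
[ 0.63012454 -0.03225664] [ 0.63174464 -0.08565299] fwd 0.053395660600369425 left -0.0016426899542575947
```

```bash
python3 -m inch '[{"twist":[0,0,0],"linear":[0.01,0.001,0],"claw":-1},{"twist":[0,0,0],"linear":[0.02,0.0015,0],"claw":-1},{"twist":[0,0,0],"linear":[0.028,0.0015,0],"claw":-1},{"twist":[0,0,0],"linear":[0.035,0.0015,0],"claw":-1},{"twist":[0,0,0],"linear":[0.041,0.0015,0],"claw":-1},{"twist":[0,0,0],"linear":[0.046,0.0015,0],"claw":-1},{"twist":[0,0,0],"linear":[0.05,0.0015,0],"claw":-1},{"twist":[0,0,0],"linear":[0.053,0.0015,0],"claw":-1},{"twist":[0,0,0],"linear":[0.053,0.0015,0],"claw":-1}]'
python3 - <<'E'
from h import *
crop("top",230,330,170,240,8,"c5")
E
```

```text
clock: 4.7
tcp_pos: [0.6383, -0.131, 0.0705]
tool_rot: [180.0, -0.0, 93.5]
force: [-0.6, 0.8, -0.1]
grip_width: 0.49
grip_force: 42.1
```

View pics/c5.png

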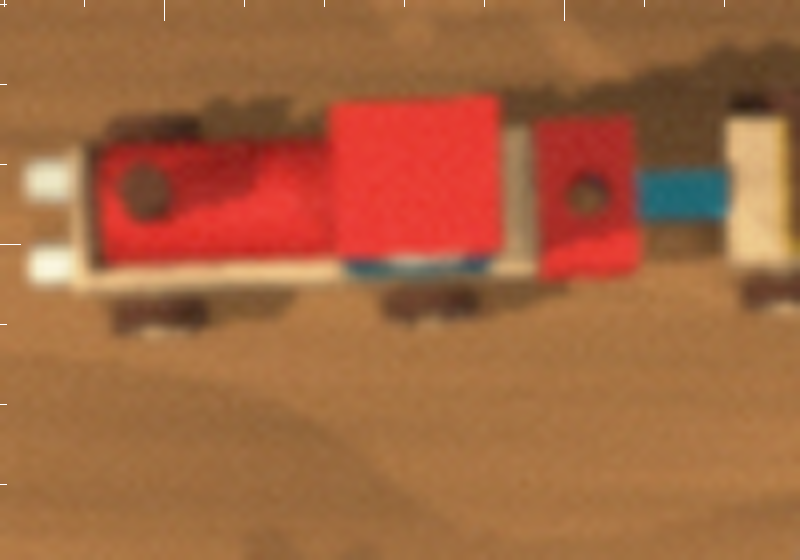

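Yoke hole stays at crop (587,194), the loco hasn't moved, and the eye is in the yoke with the drawbar straight. Now release and fetch the pin.

```bash
python3 -m inch '[{"twist":[0,0,0],"linear":[0,0,0],"claw":0.6},{"twist":[0,0,0],"linear":[0,0,0],"claw":1},{"twist":[0,0,0],"linear":[0,0,0],"claw":1},{"twist":[0,0,0],"linear":[0,0,-0.04],"claw":1},{"twist":[0,0,0],"linear":[0,0,-0.09],"claw":1},{"twist":[0,0,0],"linear":[0,0,-0.11],"claw":1},{"twist":[0,0,0],"linear":[0,0,-0.11],"claw":1}]'; python3 p.py .6383 -.1318 .18 93.5 .4570 .0128 .13 93.5
```

```text
clock: 5.62
tcp_pos: [0.6394, -0.1318, 0.1828]
tool_rot: [179.7, 0.1, 93.5]
force: [-0.6, 0.7, -0.9]
grip_width: 1.0
grip_force: 0.0
linear [0.1554, -0.1721, 0.05] twist z -0.0
```

```bash
python3 -m inch '[{"twist":[0,0,0],"linear":[0.05,-0.056,0],"claw":1},{"twist":[0,0,0],"linear":[0.09,-0.1,0.01],"claw":1},{"twist":[0,0,0],"linear":[0.13,-0.144,0.03],"claw":1},{"twist":[0,0,0],"linear":[0.1555,-0.172,0.05],"claw":1},{"twist":[0,0,0],"linear":[0.1555,-0.172,0.05],"claw":1},{"twist":[0,0,0],"linear":[0.1555,-0.172,0.05],"claw":1}]'
python3 - <<'E'
from h import *
crop("scene",230,400,140,280,4,"c6")
E
```

```text
clock: 6.38
tcp_pos: [0.457, 0.0133, 0.1298]
tool_rot: [-180.0, 0.0, 93.5]
force: [0.9, -0.2, 0.1]
grip_width: 0.999
grip_force: 0.0
```

View pics/c6.png

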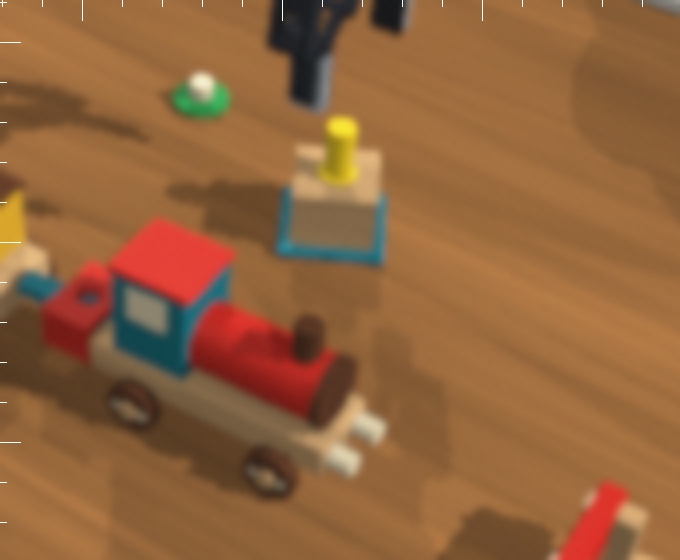

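Knob (a cylinder) top at crop (343,125), yoke hole at (90,293); wagon bar is in the yoke. Cross-check with the scene camera.

Run:
```python
from h import *
print("pin",w("scene",315.25,170.75,.077),"yoke",w("scene",252,212.75,.047))
print("pin top-cam at .077",w("top",165+591/5-.5,175+457/5-.5,.077))
```

```text
pin [0.45765271 0.01322589 0.077     ] yoke [ 0.63281454 -0.03133694  0.047     ]
pin top-cam at .077 [0.45588713 0.01319821 0.077     ]
```

```bash
python3 -m inch '[{"twist":[0,0,0],"linear":[0,0,0.03],"claw":1},{"twist":[0,0,0],"linear":[0,0,0.054],"claw":1},{"twist":[0,0,0],"linear":[0,0,0.054],"claw":0},{"twist":[0,0,0],"linear":[0,0,0.054],"claw":-1},{"twist":[0,0,0],"linear":[0,0,0.054],"claw":-1},{"twist":[0,0,0],"linear":[0,0,0.054],"claw":-1},{"twist":[0,0,0],"linear":[0,0,0.054],"claw":-1},{"twist":[0,0,0],"linear":[0,0,0.054],"claw":-1},{"twist":[0,0,0],"linear":[0,0,0.054],"claw":-1}]' 30
```

```text
clock: 7.55
tcp_pos: [0.4578, 0.0132, 0.0773]
tool_rot: [179.9, 0.0, 93.5]
force: [-0.6, -1.6, 5.3]
grip_width: 0.201
grip_force: 29.5
```

```bash
python3 p.py .457 .0128 .076 93.5 .632 -.032 .151 93.5;  python3 -m inch '[{"twist":[0,0,0],"linear":[0,0,-0.04],"claw":-1},{"twist":[0,0,0],"linear":[0,0,-0.075],"claw":-1},{"twist":[0,0,0],"linear":[-0.03,0.02,-0.075],"claw":-1},{"twist":[0,0,0],"linear":[-0.05,0.06,-0.075],"claw":-1}]'
```

```text
linear [-0.0554, 0.1719, -0.075] twist z -0.0
clock: 8.05
tcp_pos: [0.5196, -0.0336, 0.1521]
tool_rot: [180.0, 0.0, 93.5]
force: [-0.2, 0.9, -0.6]
grip_width: 0.198
grip_force: 29.9
```

Remaining: x −0.0054, y 0.112.

```bash
python3 -m inch '[{"twist":[0,0,0],"linear":[-0.002,0.04,0],"claw":-1},{"twist":[0,0,0],"linear":[-0.0054,0.08,0],"claw":-1},{"twist":[0,0,0],"linear":[-0.0054,0.104,0],"claw":-1},{"twist":[0,0,0],"linear":[-0.0054,0.112,0],"claw":-1},{"twist":[0,0,0],"linear":[-0.0054,0.112,0.02],"claw":-1},{"twist":[0,0,0],"linear":[-0.0054,0.112,0.025],"claw":-1},{"twist":[0,0,0],"linear":[-0.0054,0.112,0.025],"claw":-1}]'
python3 - <<'E'
from h import *
crop("scene",215,315,165,240,8,"c7")
E
```

```text
clock: 8.93
tcp_pos: [0.6309, -0.0315, 0.126]
tool_rot: [-179.9, -0.0, 93.5]
force: [0.5, 0.6, -0.6]
grip_width: 0.196
grip_force: 29.9
```

View pics/c7.png

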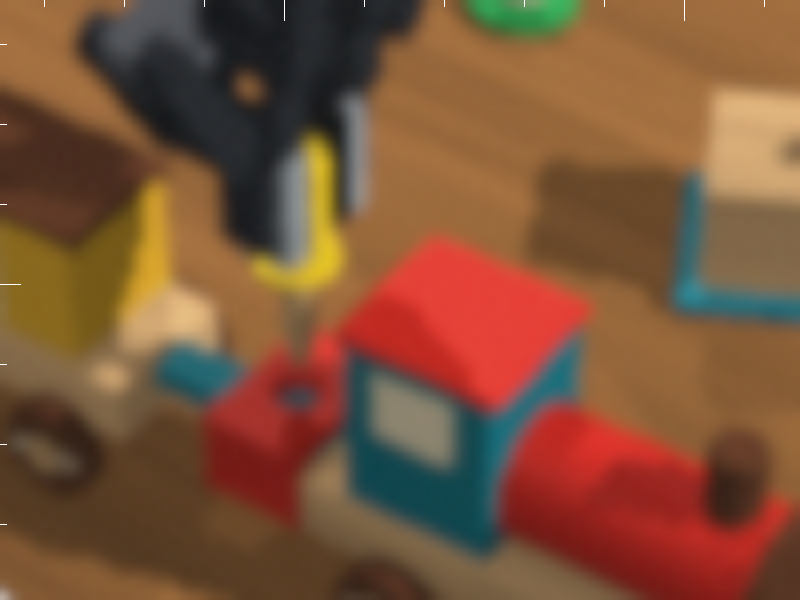

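The pin hangs just over the yoke hole: shank at crop x≈300, hole at (297,395). Compare by projection.

Run:
```python
from h import *
q=px("scene",[[.631,-.0315,.056],[.631,-.0315,.091],[.631,-.0315,.047],[.633,-.0315,.047],[.631,-.0335,.047]]);print((q-[215,165]+.5)*8)
print("hole",w("scene",215+297/8-.5,165+395/8-.5,.047))
```

```text
[[303.04000164 357.07715518]
 [299.6924219  256.13594129]
 [303.87253238 382.13656866]
 [299.08439385 386.11536718]
 [298.10432349 379.03167333]]
hole [ 0.63603697 -0.02969884  0.047     ]
```

```bash
python3 -m inch '[{"twist":[0,0,0],"linear":[-0.001,0.001,0.0],"claw":-1},{"twist":[0,0,0],"linear":[-0.001,0.001,0.006],"claw":-1},{"twist":[0,0,0],"linear":[-0.001,0.001,0.012],"claw":-1},{"twist":[0,0,0],"linear":[-0.001,0.001,0.017],"claw":-1},{"twist":[0,0,0],"linear":[-0.001,0.001,0.017],"claw":-1}]'
```

```text
clock: 9.6
tcp_pos: [0.6325, -0.0324, 0.1084]
tool_rot: [-179.9, -0.0, 93.5]
force: [0.3, 0.5, 0.6]
grip_width: 0.199
grip_force: 29.9
```

```bash
python3 -m inch '[{"twist":[0,0,0],"linear":[0,0,0.005],"claw":-1},{"twist":[0,0,0],"linear":[0,0,0.01],"claw":-1},{"twist":[0,0,0],"linear":[0,0,0.014],"claw":-1},{"twist":[0,0,0],"linear":[0,0,0.018],"claw":-1},{"twist":[0,0,0],"linear":[0,0,0.022],"claw":-1},{"twist":[0,0,0],"linear":[0,0,0.024],"claw":-1},{"twist":[0,0,0],"linear":[0,0,0.024],"claw":-1}]'
```

```text
clock: 10.48
tcp_pos: [0.6329, -0.0325, 0.0851]
tool_rot: [-180.0, -0.0, 93.5]
force: [1.0, -0.3, -0.7]
grip_width: 0.199
grip_force: 29.9
```

```bash
python3 -m inch '[{"twist":[0,0,0],"linear":[0,0,0],"claw":0},{"twist":[0,0,0],"linear":[0,0,0],"claw":1},{"twist":[0,0,0],"linear":[0,0,0],"claw":1},{"twist":[0,0,0],"linear":[0,0,0],"claw":1},{"twist":[0,0,0],"linear":[0,0,-0.04],"claw":1},{"twist":[0,0,0],"linear":[0,0,-0.065],"claw":1},{"twist":[0,0,0],"linear":[0.04,0,-0.065],"claw":1},{"twist":[0,0,0],"linear":[0.052,-0.0005,-0.065],"claw":1},{"twist":[0,0,0],"linear":[0.052,-0.0005,-0.065],"claw":1}]'
python3 - <<'E'
from h import *
crop("scene",215,315,165,240,8,"c8")
E
```

```text
clock: 11.6
tcp_pos: [0.629, 0.0201, 0.15]
tool_rot: [-180.0, 0.0, 93.6]
force: [-0.4, -0.7, -0.3]
grip_width: 1.0
grip_force: 0.0
```

View pics/c8.png

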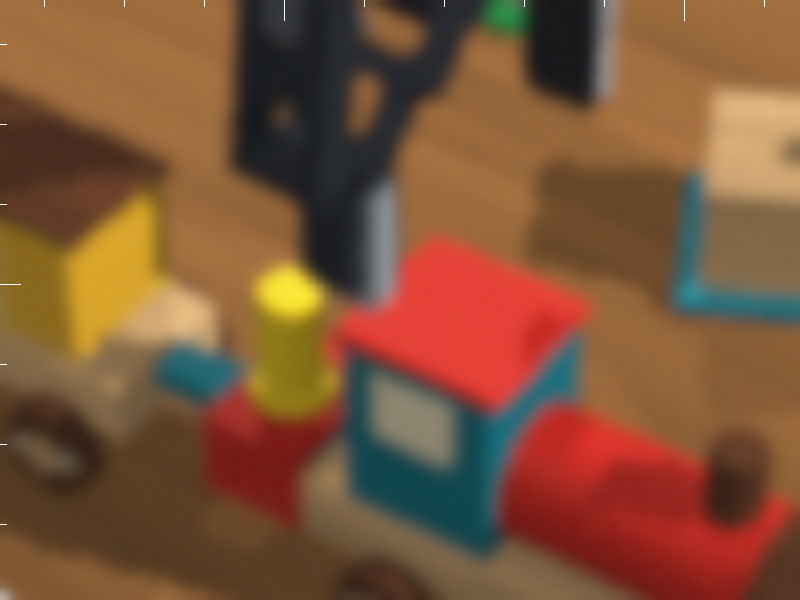

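Pin collar rests on the upper ear at crop (290,400), knob top at (290,290): home. The gripper is over the cab, so I'll grip it.

```bash
python3 -m inch '[{"twist":[0,0,0],"linear":[0,0,0.04],"claw":1},{"twist":[0,0,0],"linear":[0,0,0.07],"claw":1},{"twist":[0,0,0],"linear":[0,0,0.075],"claw":1},{"twist":[0,0,0],"linear":[0,0,0.075],"claw":0},{"twist":[0,0,0],"linear":[0,0,0.075],"claw":-0.5},{"twist":[0,0,0],"linear":[0,0,0.075],"claw":-1},{"twist":[0,0,0],"linear":[0,0,0.075],"claw":-1},{"twist":[0,0,0],"linear":[0,0,0.075],"claw":-1},{"twist":[0,0,0],"linear":[0,0,0.075],"claw":-1}]' 30
```

```text
clock: 12.78
tcp_pos: [0.6301, 0.0192, 0.0771]
tool_rot: [179.9, 0.0, 93.5]
force: [-1.4, -1.8, 5.7]
grip_width: 0.514
grip_force: 32.7
```

```bash
python3 -m inch '[{"twist":[0,0,0],"linear":[0.003,0,-0.001],"claw":-1},{"twist":[0,0,0],"linear":[0.01,0,-0.0015],"claw":-1},{"twist":[0,0,0],"linear":[0.02,0,-0.0015],"claw":-1},{"twist":[0,0,0],"linear":[0.03,0,-0.0015],"claw":-1},{"twist":[0,0,0],"linear":[0.04,0,-0.0015],"claw":-1},{"twist":[0,0,0],"linear":[0.05,0,-0.0015],"claw":-1},{"twist":[0,0,0],"linear":[0.06,0,-0.0015],"claw":-1},{"twist":[0,0,0],"linear":[0.068,0,-0.0015],"claw":-1},{"twist":[0,0,0],"linear":[0.075,0,-0.0015],"claw":-1},{"twist":[0,0,0],"linear":[0.08,0,-0.0015],"claw":-1}]'
```

```text
clock: 14.02
tcp_pos: [0.6246, 0.0999, 0.0772]
tool_rot: [180.0, -0.0, 93.5]
force: [0.8, -2.3, 5.1]
grip_width: 0.512
grip_force: 32.3
```

```bash
python3 -m inch '[{"twist":[0,0,0],"linear":[0.004,0,0],"claw":-1},{"twist":[0,0,0],"linear":[0.008,0,0],"claw":-1},{"twist":[0,0,0],"linear":[0.012,0,0],"claw":-1},{"twist":[0,0,0],"linear":[0.015,0,0],"claw":-1},{"twist":[0,0,0],"linear":[0.017,0,0],"claw":-1},{"twist":[0,0,0],"linear":[0.018,0,0],"claw":-1},{"twist":[0,0,0],"linear":[0.019,0,0],"claw":-1},{"twist":[0,0,0],"linear":[0.020,0,0],"claw":-1}]'
python3 - <<'E'
from h import *
im=optics.get_image("top")[:,:,::-1]; cv2.imwrite("pics/t9.png",im)
# column profiles around stop/nose: buffers' whiteness along rows of each buffer
for v in (190,191,192,193,201,202,203): print(v,[tuple(int(c) for c in im[v,u][::-1]) for u in range(186,204)])
E
```

```text
clock: 15.02
tcp_pos: [0.6232, 0.1195, 0.0771]
tool_rot: [180.0, -0.0, 93.5]
force: [0.5, -2.9, 5.2]
grip_width: 0.51
grip_force: 32.4
190 [(232, 61, 52), (230, 89, 74), (221, 135, 114), (185, 147, 122), (139, 120, 96), (111, 89, 61), (106, 77, 50), (105, 79, 52), (123, 101, 76), (179, 168, 152), (228, 226, 213), (240, 240, 231), (241, 241, 233), (234, 234, 226), (190, 189, 179), (149, 147, 140), (185, 184, 173), (215, 213, 202)]
191 [(231, 58, 51), (229, 77, 65), (212, 111, 93), (174, 128, 107), (135, 109, 88), (114, 92, 69), (120, 98, 72), (135, 116, 90), (147, 132, 108), (182, 173, 152), (231, 229, 219), (242, 241, 233), (239, 239, 230), (232, 232, 224), (190, 190, 179), (144, 143, 135), (177, 178, 167), (210, 208, 196)]
192 [(231, 58, 51), (226, 60, 53), (199, 75, 63), (154, 88, 72), (123, 89, 69), (123, 99, 75), (153, 135, 109), (184, 172, 141), (202, 190, 159), (216, 208, 181), (234, 232, 219), (239, 238, 230), (232, 232, 223), (223, 223, 212), (193, 194, 182), (158, 157, 150), (182, 181, 174), (212, 213, 198)]
193 [(232, 60, 51), (227, 57, 50), (192, 49, 42), (143, 54, 43), (1
[... 422 characters left out ...]
, (198, 190, 173), (212, 210, 197), (218, 218, 205), (220, 218, 208), (220, 220, 209), (220, 218, 206)]
202 [(234, 64, 55), (229, 59, 51), (201, 48, 43), (149, 50, 39), (127, 72, 49), (126, 90, 58), (138, 111, 82), (173, 151, 119), (195, 174, 142), (203, 184, 149), (207, 188, 154), (211, 192, 157), (209, 199, 179), (214, 211, 197), (218, 218, 206), (219, 219, 206), (219, 220, 209), (222, 221, 211)]
203 [(231, 54, 47), (229, 55, 49), (201, 48, 43), (153, 51, 39), (131, 74, 50), (131, 96, 66), (159, 139, 108), (215, 200, 165), (234, 226, 192), (240, 232, 201), (236, 228, 192), (231, 221, 183), (221, 209, 181), (213, 208, 194), (218, 217, 206), (222, 220, 211), (220, 220, 208), (220, 220, 208)]
```

```bash
python3 -m inch '[{"twist":[0,0,0],"linear":[0.001,0,0],"claw":-1},{"twist":[0,0,0],"linear":[0.002,0,0],"claw":-1},{"twist":[0,0,0],"linear":[0.003,0,0],"claw":-1},{"twist":[0,0,0],"linear":[0.004,0,0],"claw":-1},{"twist":[0,0,0],"linear":[0.004,0,0],"claw":-1}]'
```

```text
clock: 15.7
tcp_pos: [0.6229, 0.1236, 0.0771]
tool_rot: [180.0, -0.0, 93.5]
force: [-0.5, -2.2, 4.6]
grip_width: 0.513
grip_force: 32.4
```

```bash
python3 -m inch '[{"twist":[0,0,0],"linear":[0.001,0,0],"claw":-1},{"twist":[0,0,0],"linear":[0.0015,0,0],"claw":-1},{"twist":[0,0,0],"linear":[0.002,0,0],"claw":-1},{"twist":[0,0,0],"linear":[0.002,0,0],"claw":-1}]'
```

```text
clock: 16.2
tcp_pos: [0.6228, 0.1255, 0.0771]
tool_rot: [-180.0, -0.0, 93.5]
force: [0.4, -2.3, 6.1]
grip_width: 0.515
grip_force: 32.4
```

```bash
python3 -m inch '[{"twist":[0,0,0],"linear":[0.0005,0,0],"claw":-1},{"twist":[0,0,0],"linear":[0.001,0,0],"claw":-1},{"twist":[0,0,0],"linear":[0.001,0,0],"claw":-1}]'
```

```text
clock: 16.58
tcp_pos: [0.6227, 0.1266, 0.0771]
tool_rot: [-180.0, -0.0, 93.5]
force: [0.1, -2.4, 4.9]
grip_width: 0.515
grip_force: 32.4
```

```bash
python3 -m inch '[{"twist":[0,0,0],"linear":[0,0,0],"claw":0.5},{"twist":[0,0,0],"linear":[0,0,0],"claw":1},{"twist":[0,0,0],"linear":[0,0,0],"claw":1},{"twist":[0,0,0],"linear":[0,0,0],"claw":1},{"twist":[0,0,0],"linear":[0,0,-0.03],"claw":1},{"twist":[0,0,0],"linear":[0,0,-0.08],"claw":1},{"twist":[0,0,0],"linear":[0,0,-0.12],"claw":1},{"twist":[0,0,0],"linear":[-0.03,0.05,-0.14],"claw":1},{"twist":[0,0,0],"linear":[-0.03,0.05,-0.14],"claw":1}]'
python3 - <<'E'
from h import *
im=optics.get_image("scene")[:,:,::-1]; cv2.imwrite("pics/s10.png",im)
im2=optics.get_image("top")[:,:,::-1]; cv2.imwrite("pics/t10.png",im2)
for v in (193,203): print(v,[tuple(int(c) for c in im2[v,u][::-1]) for u in range(186,198)])
# yellow knob in the scene view: centroid vs projection of home pin
h=cv2.cvtColor(im,cv2.COLOR_BGR2HSV);m=cv2.inRange(h,(26,200,90),(33,255,255))
n,l,s,c=cv2.connectedComponentsWithStats(m)
print([(s[i].tolist(),c[i].round(1).tolist()) for i in range(1,n) if s[i,4]>15])
u=np.array([np.cos(np.radians(93.5)),np.sin(np.radians(93.5))]);y=np.array([.6228,.1263])-.052*u
print("knob mid exp",px("scene",[[*y,.047],[*y,.065],[*y,.082]]))
E
```

```text
clock: 17.7
tcp_pos: [0.6783, 0.0975, 0.2181]
tool_rot: [179.7, 0.0, 93.3]
force: [0.1, 0.4, -0.6]
grip_width: 0.997
grip_force: 0.0
193 [(223, 57, 45), (219, 54, 46), (184, 61, 52), (153, 98, 82), (149, 130, 108), (162, 149, 124), (189, 181, 151), (205, 192, 159), (175, 159, 130), (125, 100, 78), (107, 57, 38), (146, 48, 36)]
203 [(224, 53, 45), (220, 55, 46), (188, 51, 43), (152, 83, 69), (149, 124, 101), (162, 150, 123), (175, 165, 137), (200, 184, 153), (206, 186, 151), (162, 142, 111), (113, 83, 61), (111, 53, 40)]
[]
knob mid exp [[294.34169973 232.62580409]
 [294.75452929 226.28099784]
 [295.1559062  220.1092887 ]]
```

Run:
```python
from h import *
im=cv2.imread("pics/s10.png")
for v in range(206,248,2): print(v,[tuple(int(c) for c in im[v,u][::-1]) for u in (285,290,293,295,297,301,306)])
h=cv2.cvtColor(im,cv2.COLOR_BGR2HSV);m=cv2.inRange(h,(22,180,80),(34,255,255))
n,l,s,c=cv2.connectedComponentsWithStats(m)
print([(s[i].tolist(),c[i].round(1).tolist()) for i in range(1,n) if s[i,4]>10])
```

```text
206 [(154, 106, 62), (155, 106, 61), (155, 107, 60), (155, 107, 60), (153, 105, 59), (147, 101, 59), (134, 94, 57)]
208 [(160, 109, 63), (152, 104, 60), (153, 105, 61), (155, 106, 61), (156, 108, 62), (152, 104, 58), (138, 95, 55)]
210 [(159, 108, 63), (153, 105, 59), (152, 104, 59), (152, 104, 60), (154, 106, 61), (153, 105, 59), (136, 94, 54)]
212 [(158, 108, 62), (157, 107, 62), (150, 103, 59), (151, 103, 59), (151, 105, 59), (150, 104, 59), (139, 95, 54)]
214 [(160, 109, 63), (158, 108, 61), (151, 103, 59), (147, 100, 58), (149, 102, 58), (151, 104, 59), (138, 95, 55)]
216 [(159, 109, 63), (160, 108, 62), (157, 108, 59), (149, 104, 58), (144, 99, 56), (149, 102, 58), (142, 98, 56)]
218 [(156, 107, 61), (163, 114, 63), (210, 168, 61), (214, 173, 59), (180, 139, 57), (144, 99, 57), (150, 103, 58)]
220 [(155, 107, 61), (186, 143, 59), (247, 229, 59), (249, 232, 58), (243, 220, 55), (143, 100, 57), (147, 99, 57)]
222 [(158, 108, 61), (183, 146, 50), (247, 229, 55), (249, 233, 56), (248, 230, 52), (147, 102, 57), (157, 93, 56)]
224 [(159, 109, 63), (154, 120, 42), (213, 181, 38), (229
[... 636 characters left out ...]
(152, 59, 57), (150, 102, 30), (147, 120, 24), (147, 121, 25), (143, 109, 25), (150, 47, 40), (35, 76, 81)]
238 [(157, 47, 41), (143, 47, 32), (131, 67, 24), (131, 66, 23), (129, 51, 24), (123, 46, 36), (39, 78, 82)]
240 [(128, 31, 26), (137, 35, 29), (127, 29, 23), (127, 30, 24), (125, 29, 25), (124, 82, 59), (37, 78, 82)]
242 [(119, 28, 22), (122, 27, 22), (125, 28, 21), (124, 29, 23), (117, 35, 27), (142, 112, 79), (21, 71, 79)]
244 [(120, 29, 23), (121, 29, 24), (121, 27, 22), (117, 32, 24), (121, 71, 49), (145, 118, 84), (18, 71, 80)]
246 [(121, 31, 24), (121, 27, 22), (121, 28, 25), (118, 51, 36), (133, 100, 70), (149, 122, 87), (17, 70, 79)]
[([289, 218, 11, 19, 150], [294.1, 227.3])]
```

The pin is still seated and upright, with its knob at (294,220–236), the teal drawbar running into the yoke, and the nose within about 2 mm of the stop. The gripper is clear.

```bash
python3 -c "
from cell import workorder; print(workorder.hand_in())"
```

```text
the job is handed in; nothing more can be done
None
```

The wagon is coupled with the pin's collar resting on the upper ear, the train is drawn up to within about 2 mm of the buffer stop, and the job was handed in at about 18 s with the gripper clear.

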